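# Pack the thread spool and snap the bead case shut

### The job

Put the thread spool into the larger, empty compartment of the open wooden bead case, let go of it, then swing the lid over and press its front edge down until the catch snaps and the lid stays fully shut. Press only as hard as the catch needs (never more than 40 N on the case), and leave the clay cup and the enamel mug standing.

Things in the scene. Friction and masses are not known exactly. Their poses are not given: they have to be found in the camera images.
- spool: wooden thread spool wound with dark thread, standing upright on one flange, 29 mm across and 36 mm high. Its own y axis is the spool's axis; its origin lies on its side, half-way up (18 mm above the table), 14.5 mm from the axis. 30 to 55 g.
- spool_mid (a point): centre of the spool, on its axis, half-way along; 18 mm above what it stands on
- bead_case: fixed wooden case, 130 mm deep (x), 190 wide (y), 55 high without lid; walls and floor 8 mm. Origin: centre of its underside; x runs from front (brass catch) to hinge, z up. A divider at y = -27 mm (top at z 47) parts it: larger compartment (y -25 to +87, x -57 to +57 mm) empty, smaller one holds clay beads. Brass catch keeper juts out of the front's middle, x -65 to -100 mm, up to z 50.
- case_pocket (a point): centre of the larger compartment's floor, at x 0, y 31, z 8 mm in the case's frame; its axes are those of the case.
- case_lid (a joint): lid angle: 0 shut, pi/2 upright, 2.05 leaning fully back. The stiff hinge keeps the lid where it is left. Lowered but not pressed, it rests on the sprung roller catch at about 0.06 to 0.08, front edge about 10 mm up; pressed past the catch it snaps down and stays below 0.02. The press needed at the front edge differs from case to case, roughly 6 to 20 N.
- lid_hinge (a point): on the hinge axis at the middle of the lid, at x 65, y 0, z 55 mm in the case's frame; its y axis is the hinge axis, and its x axis points along the lid from the front edge to the hinge.
- lid_lip (a point): middle of the lid's front edge, on its upper (outer) face, 140 mm from the hinge axis and 8 mm outside it: press here. The lid is 8 mm thick, 190 mm wide; a 50 mm wide brass finger lip goes on 11 mm beyond this point, and a 24 mm wide brass tongue hangs 20 mm below it.
- clay_cup: small fired clay cup without a handle, 68 mm across and 64 mm high, standing upright; origin at the centre of its underside, z up. It must stay standing.
- mug: enamel mug with one handle, 85 x 112 x 79 mm, standing upright; origin at the centre of its underside, z up. It must stay standing.
There are look-alikes about, which are no part of the job. What is shaped like the spool but white is not meant.

How it is judged:
By the outcome, as a careful person would: the job done as asked, in the order asked, and still so for the second after the job is handed in, with the robot touching nothing.
It also fails if it takes over 61 s, if anything falls off the work surface, if the arm or the gripper's body presses on something with over 40 N, if the wrist force passes 120 N, or if a joint passes its speed limit or range.

### The arm

A 7-joint arm with a two-finger parallel gripper is mounted at the origin on a cart in front of the work surface, level with it; the furniture and walls round the work are solid. World frame = base frame: x ahead of the robot, y to its left, z up, the work surface at z = 0. Lengths are in m, angles in rad, forces in N, time in s.
With the tool pointing down it reaches from about 0.4 to 0.85 m from the base axis. Payload 10.4 kg.
Tool frame: the origin (TCP) lies at the very end of the fingers, on their centre line; the grasp point (between the pads) lies 19 mm behind it; z points along the fingers, y is the line along which they close (so a half turn about z gives the same grasp; the last joint's range is limited). The gripper opens to 87 mm and grips with 3 to 60 N. Pads are 19 mm wide; open, the fingers measure 117 mm over their backs; the gripper's body (75 mm by 190 mm) begins 51 mm behind the grasp point.
Start: joints at [-1.344, 0.332, -0.065, 1.46, 0.022, 1.35, -0.088], TCP at [0.154, 0.606, 0.223] pointing down, gripper open.
Joint ranges: [-2.6, 2.6], [-0.5, 2.12], [-1.47, 1.34], [0.16, 2.42], [-1.27, 4.41], [0.06, 2.06], [-2.6, 2.6]. Speed limits (rad/s): [2.22, 2.22, 2.79, 2.79, 3.14, 3.14, 3.14].

### API

Orientations are given as a unit quaternion [x, y, z, w].
In Python, from bench import read_state, cams, workorder gives the robot as it stands.
- The arm moves only by the shell command python3 -m crank 'ROWS' [FORCE]. ROWS is text: rows parted by semicolons, each of 5 numbers parted by spaces: the shift along the tool's x, y, z scaled (see below), then the turn about the tool's z scaled (see below), then the opening, from -1 (shut) to 1 (fully open). In form: dx dy dz yaw jaw; .... A call has 1 to 10 rows; each row shifts and turns the commanded pose from where the row before left it, along the tool's axes as they then stand; what a row does not reach is not made up. The controller multiplies each number of a shift by 200 mm and each number of a turn by 90 degrees. A row lasts 1/10 s, in which the tool goes at most 50 mm and 8.59 degrees, less where a joint would pass 70% of its speed; a pose out of reach is approached as far as the arm can. A call with a number of a shift or a turn outside -1 to 1 is refused whole. A call with a gripper value outside its range is refused whole. The fingers move at their own pace and stop on an object; FORCE is the grip in N (left out, the last holds). Time passes only in rows, so rows that do not move let the fingers close. It gives the time, the measured TCP pose, the force, the opening and the grip force at its end, in the units of the state.
- read_state(): the state, without advancing time (a new reading comes with each control period).
- cams.camera(name): name is "side" or "top" or "wrist"; returns a dict with "img" (480x640x3 uint8, blue, green, red), "K" (3x3 intrinsics, pixels), "xyz" and "attitude" of the camera in the world; the wrist camera has in their place "mount" (4x4, takes a point from camera to tool coordinates, whose origin is the TCP and whose axes are the flange's). Camera axes: x right, y down, z forward; pixel columns grow to the right and rows downward; lengths in m; the calibration is good to about 2 mm. A picture is of the moment at which its call begins: read the wrist's pose just before it. There is no depth.
- workorder.close_job(): hands the job in; it is judged then, once.
The state is a dict: "time": time; "joint_positions": joint angles; "joint_vel": joint speeds; "joint_torque": joint torques, N m; "ee_pos": TCP position; "eef_rot": TCP orientation; "ft_force": force on the tool from outside, world axes, zero at the start; "torque": the same for the moment, N m; "width": finger opening in m; "grip_force": force on a finger pad.
Only numpy, scipy, OpenCV 4.12 (cv2) and the standard library are available. Lean on these libraries where they do the work, as an engineer would, in place of code of your own. Each camera call takes 0.05 s, during which the arm holds its last target. There are 200 camera calls.

## Working session

There is one attempt and no reset: what is moved stays moved. The work goes in short steps, Python scripts to look and compute and a shell command to move; the robot and the scene stay as the last step left them, time stands still between calls to the robot, and variables do not carry over. Pictures are saved under pics/ and viewed, at most 10 in all, crops included, and the job is handed in when it is done.

```bash
mkdir -p pics; ls
python3 - <<'E'
from bench import read_state, cams, workorder
import cv2,numpy as np
s=read_state();print({k:np.round(v,3).tolist() for k,v in s.items()})
for n in ["side","top"]:
    c=cams.camera(n);cv2.imwrite(f"pics/{n}0.png",c["img"]);print(n,c["K"],c["xyz"],c["attitude"])
c=cams.camera("wrist");print(c["mount"],c["K"]);cv2.imwrite("pics/w0.png",c["img"])
E
```

```text
pics
{'time': 0.0, 'joint_positions': [-1.344, 0.333, -0.065, 1.461, 0.022, 1.35, -0.088], 'joint_vel': [0.0, -0.001, -0.001, 0.001, -0.001, -0.001, -0.0], 'joint_torque': [-0.0, -62.324, 0.025, -38.991, -0.061, 0.039, 0.0], 'ee_pos': [0.154, 0.605, 0.222], 'eef_rot': [0.125, 0.992, -0.001, -0.0], 'ft_force': [0.147, 0.742, 0.358], 'torque': [0.001, 0.02, -0.002], 'grip_force': 0.0, 'width': 0.087}
side [[446.18877276   0.         317.64402211]
 [  0.         446.18877276 243.64597454]
 [  0.           0.           1.        ]] [ 0.40459357 -0.83010441  0.59382744] [ 0.8693333  -0.05785566  0.0362074  -0.48949092]
top [[461.02845498   0.         323.09526797]
 [  0.         461.02845498 239.82845987]
 [  0.           0.           1.        ]] [0.39319171 0.03452044 1.05481173] [-0.70220371  0.70796777 -0.04174553  0.06284025]
[[-1.81529366e-04 -9.62600566e-01 -2.70924560e-01  7.51238693e-02]
 [ 9.99999802e-01 -1.16733551e-05 -6.28560778e-04  1.53480720e-03]
 [ 6.01890362e-04 -2.70924621e-01  9.62600378e-01 -1.62736121e-01]
 [ 0.00000000e+00  0.00000000e+00  0.00000000e+00  1.00000000e+00]] [[352.15009858   0.         325.45605042]
 [  0.         352.15009858 237.94667889]
 [  0.           0.           1.        ]]
```

View pics/top0.png

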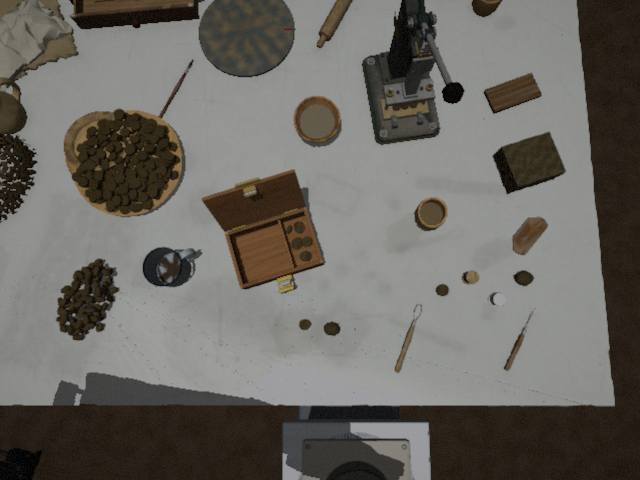

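View pics/side0.png

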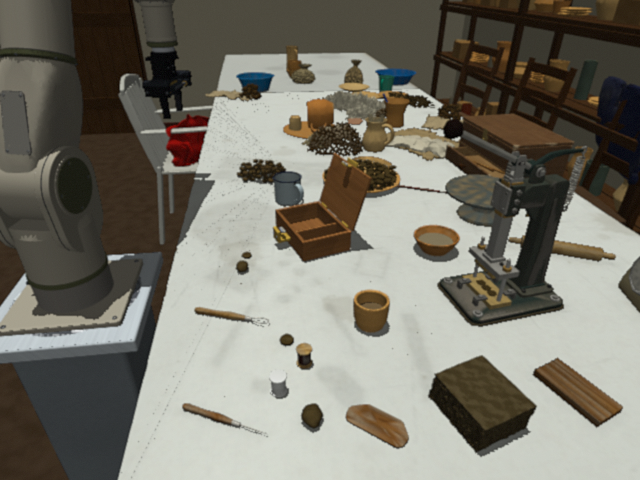

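The dark-thread spool is at top (471,277) and side (304,355). The white look-alike is at top (498,299) and side (279,384). (442,290) and (524,278) are round clay lumps. The wooden-flanged spool with dark winding fits the description. The case is at about (275,245) with its catch at (286,284), the cup at (432,213), and the mug at (167,267) with its handle towards the case. I'll confirm the spool in a crop and measure.

```bash
cat > h.py <<'E'
import cv2,numpy as np
from scipy.spatial.transform import Rotation as R
from bench import read_state, cams
def cam(n):
    s=read_state(); c=cams.camera(n)
    if n=="wrist":
        T=np.eye(4);T[:3,:3]=R.from_quat(s["eef_rot"]).as_matrix();T[:3,3]=s["ee_pos"];T=T@c["mount"]
        c["xyz"]=T[:3,3];c["M"]=T[:3,:3]
    else: c["M"]=R.from_quat(c["attitude"]).as_matrix()
    return c
def ray(c,u,v): return c["M"]@np.linalg.solve(c["K"],[u,v,1.])
def onz(c,u,v,z):
    d=ray(c,u,v);return c["xyz"]+d*(z-c["xyz"][2])/d[2]
def proj(c,p):
    q=c["K"]@(c["M"].T@(np.array(p)-c["xyz"]));return q[:2]/q[2]
def two(c1,p1,c2,p2):
    d1,d2=[ray(c,*p)/np.linalg.norm(ray(c,*p)) for c,p in((c1,p1),(c2,p2))]
    t=np.linalg.lstsq(np.c_[d1,-d2],c2["xyz"]-c1["xyz"],rcond=None)[0]
    a,b=c1["xyz"]+t[0]*d1,c2["xyz"]+t[1]*d2
    return (a+b)/2,np.linalg.norm(a-b)
E
python3 - <<'E'
from h import *
t=cam("top");s=cam("side")
for n,a,b in [("spooltop",(471,277),(304.5,347)),("keeper",(286,284),(282,233)),("FR corner",(324,264),(321,249))]: print(n,*two(t,a,s,b))
print("cup rim",onz(t,432,213,.064),"mug",onz(t,167,267,.079),"spool",onz(t,471,277,.036))
A=cv2.resize(t["img"][250:310,430:530],(400,240),interpolation=cv2.INTER_CUBIC)
B=cv2.resize(s["img"][330:400,260:330],(240,240),interpolation=cv2.INTER_CUBIC)
C=cv2.resize(t["img"][160:300,140:340],(800,560),interpolation=cv2.INTER_CUBIC)
cv2.imwrite("pics/c1.png",np.hstack([A,B]));cv2.imwrite("pics/c2.png",C)
# side-view wood mask of spool
hsv=cv2.cvtColor(t["img"],cv2.COLOR_BGR2HSV)
m=((hsv[...,1]>60)&(hsv[...,2]>90)).astype(np.uint8);m[:, :455]=0;m[:,488:]=0;m[:262]=0;m[292:]=0
print(cv2.connectedComponentsWithStats(m)[2:],)
E
```

```text
spooltop [ 0.46158277 -0.25909729  0.03469919] 0.00356094907302944
keeper [0.44969993 0.14732448 0.03394598] 0.004173457644282309
FR corner [0.51495079 0.06089993 0.03230188] 0.047000626891309745
cup rim [ 0.59769567 -0.17380206  0.064     ] mug [0.48347456 0.39850945 0.079     ] spool [ 0.45971446 -0.25863118  0.036     ]
(array([[     0,      0,    640,    480, 307071],
       [   462,    271,     17,     13,    129]], dtype=int32), array([[319.43614018, 239.48419747],
       [471.51162791, 277.11627907]]))
```

View pics/c1.png

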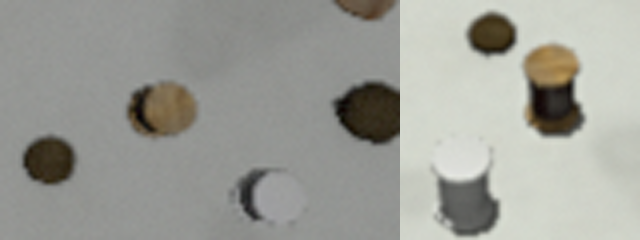

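View pics/c2.png

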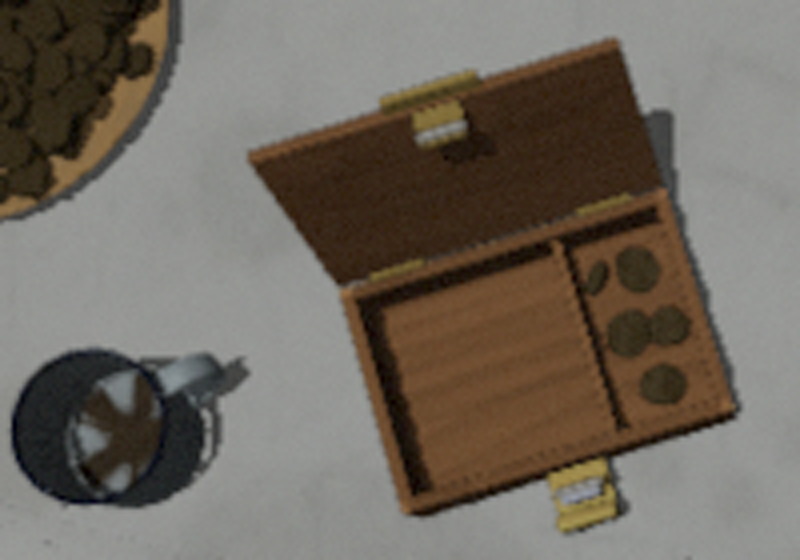

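The crop confirms it: wood flange with dark winding, flange centre at about (472,277). In the case crop the rim corners lie at (407,508), (735,408), (343,290) and (665,192). Next I'll fit the case frame.

Run:
```python
from h import *
t=cam("top");s=cam("side")
px=[(407,508),(735,408),(665,192),(343,290)]
P=np.array([onz(t,140+u/4,160+v/4,.055)[:2] for u,v in px])
L=np.array([(-.065,.095),(-.065,-.095),(.065,-.095),(.065,.095)])
print(P.round(3),[np.linalg.norm(P[i]-P[i-1]).round(3) for i in range(4)])
A=L-L.mean(0);B=P-P.mean(0)
th=np.arctan2((A[:,0]*B[:,1]-A[:,1]*B[:,0]).sum(),(A*B).sum());c=P.mean(0)
Rm=np.array([[np.cos(th),-np.sin(th)],[np.sin(th),np.cos(th)]])
print("case",c,np.degrees(th),"resid",(c+L@Rm.T-P).round(4).tolist())
for n,l in [("pocket",(0,.031)),("keeper",(-.1,0)),("hinge",(.065,0)),("lipshut",(-.075,0))]: print(n,(c+Rm@l).round(4))
print("side px of FL,FR,BR rim corner",[proj(s,[*(c+Rm@l),.055]).round() for l in L])
print("lid tongue",onz(t,140+440/4,160+130/4,.15),)
print("lid lip two-view",two(t,(140+430/4,160+90/4),s,(351,165)))
print(onz(t,472.2,277.2,.036))
st=read_state();print(R.from_quat(st["eef_rot"]).as_matrix().round(3).tolist(),st["ee_pos"])
```

```text
[[0.441 0.241]
 [0.494 0.063]
 [0.614 0.101]
 [0.561 0.279]] [np.float64(0.126), np.float64(0.186), np.float64(0.127), np.float64(0.186)]
case [0.5274333  0.17116062] 16.859745818335824 resid [[-0.003, 0.0018], [-0.0009, -0.0015], [0.0029, -0.0019], [0.001, 0.0015]]
pocket [0.5184 0.2008]
keeper [0.4317 0.1422]
hinge [0.5896 0.19  ]
lipshut [0.4557 0.1494]
side px of FL,FR,BR rim corner [array([274., 209.]), array([302., 242.]), array([351., 231.]), array([318., 200.])]
lid tongue [0.62678062 0.20877661 0.15      ]
lid lip two-view (array([0.63618862, 0.20772168, 0.18355517]), np.float64(0.0040781835419660085))
[ 0.45925687 -0.26120854  0.036     ]
[[-0.969, 0.247, -0.0], [0.247, 0.969, -0.0], [-0.0, -0.0, -1.0]] [0.15446014 0.60552591 0.22238177]
```

```bash
python3 -m crank '-0.18 -0.158 -0.02 0 0.38; -0.18 -0.158 -0.02 0 0.38; -0.18 -0.158 -0.02 0 0.38; -0.18 -0.158 -0.02 0 0.38; -0.18 -0.158 -0.02 0 0.38; -0.18 -0.158 -0.02 0 0.38; -0.18 -0.158 -0.02 0 0.38; -0.18 -0.158 0 0 0.38; -0.18 -0.158 0 0 0.38; 0 0 0 0 0.38' 15
```

```text
time: 1.35
ee_pos: [0.4017, 0.2442, 0.251]
eef_rot: [0.129, 0.992, -0.0, 0.001]
ft_force: [-0.6, 1.0, -0.1]
width: 0.0603
grip_force: 0.0
```

```bash
python3 -m crank '-0.09 -0.23 0 0 0.38; -0.09 -0.23 0 0 0.38; -0.09 -0.23 0 0 0.38; -0.09 -0.23 0 0 0.38; -0.09 -0.23 0 0 0.38; -0.09 -0.23 0 0 0.38; -0.09 -0.23 0 0 0.38; -0.09 -0.23 0 0 0.38; -0.09 -0.23 0.1 0 0.38; -0.09 -0.23 0.1 0 0.38' && python3 -m crank '-0.02 -0.07 0.2 0 0.38; 0 0 0.1 0 0.38; 0 0 0 0 0.38'
python3 - <<'E'
from h import *
c=cam("wrist");cv2.imwrite("pics/w1.png",c["img"]);print(proj(c,[.459,-.261,.036]),proj(c,read_state()["ee_pos"]))
E
```

```text
time: 2.35
ee_pos: [0.4588, -0.2358, 0.2134]
eef_rot: [0.124, 0.992, 0.0, 0.002]
ft_force: [1.4, 0.6, -1.6]
width: 0.0602
grip_force: 0.0
time: 2.65
ee_pos: [0.4569, -0.2482, 0.1505]
eef_rot: [0.125, 0.992, -0.0, -0.002]
ft_force: [0.2, 0.7, -0.1]
width: 0.0598
grip_force: 0.0
[309.43504193 241.26719264] [323.02579035 297.64359447]
```

View pics/w1.png

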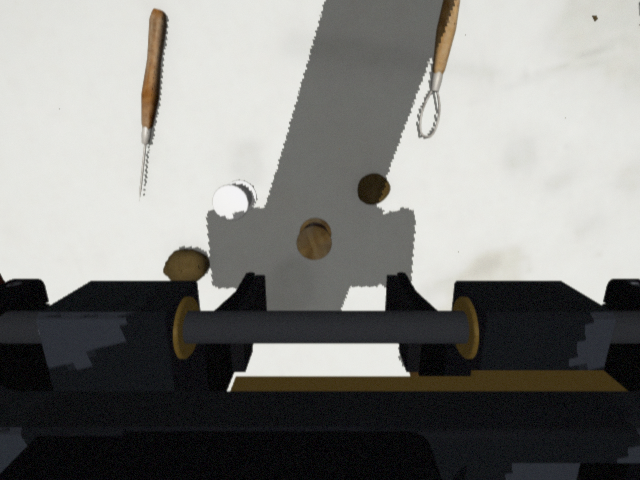

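The spool flange sits at (314,241), 5 px from the prediction, giving spool ≈ (0.460, -0.258). The white one at (231,200) and the lump at (374,188) are clear of the fingers. Next I descend and grip.

```bash
python3 -m crank '-0.027 -0.045 0.15 0 0.38; 0 0 0.2 0 0.38; 0 0 0.2 0 0.38; 0 0 0.1 0 0.38; 0 0 0.08 0 0.38; 0 0 0 0 0.38; 0 0 0 0 -1; 0 0 0 0 -1; 0 0 0 0 -1; 0 0 0 0 -1' 15
```

```text
time: 3.7
ee_pos: [0.462, -0.2589, 0.0077]
eef_rot: [0.125, 0.992, 0.0, 0.001]
ft_force: [0.1, 0.1, -1.0]
width: 0.0362
grip_force: 0.0
```

```bash
python3 -m crank '0 0 0.018 0 -1; 0 0 0 0 -1; 0 0 0 0 -1; 0 0 0 0 -1; 0 0 0 0 -1; 0 0 0 0 -1' 15;  python3 -m crank '0 0 -0.05 0 -1; 0 0 -0.15 0 -1;0 0 -0.2 0 -1; 0 0 -0.25 0 -1; 0 0 -0.25 0 -1; 0 0 -0.25 0 -1; 0 0 0 0 -1'
```

```text
time: 4.3
ee_pos: [0.4621, -0.259, 0.0038]
eef_rot: [0.125, 0.992, 0.0, 0.001]
ft_force: [-0.1, 0.1, 5.7]
width: 0.0279
grip_force: 15.0
time: 5.0
ee_pos: [0.4636, -0.2607, 0.2398]
eef_rot: [0.125, 0.992, -0.0, 0.005]
ft_force: [0.4, -1.0, -0.6]
width: 0.0281
grip_force: 15.0
```

```bash
python3 -m crank '0.03 0.23 0 0 -1; 0.03 0.23 0 0 -1; 0.03 0.23 0 0 -1; 0.03 0.23 0 0 -1; 0.03 0.23 0 0 -1; 0.03 0.23 0 0 -1; 0.03 0.23 0 0 -1; 0.03 0.23 0 0 -1; 0.03 0.23 0 0 -1; 0.03 0.23 0 0 -1' && python3 -m crank '0 0 0 -0.0866 -1; 0 0 0 -0.0866 -1; 0 0 0 -0.0866 -1; 0 0 0 -0.0866 -1; 0 0 0 0 -1; 0 0 0 0 -1'
python3 - <<'E'
from h import *
c=cam("wrist");cv2.imwrite("pics/w2.png",c["img"]);s=read_state();r=R.from_quat(s["eef_rot"]).as_matrix();print(np.degrees(np.arctan2(r[1,0],r[0,0])),s["ee_pos"],r.T@(np.array([.5184,.2008,.012])-s["ee_pos"])/.2,s["width"])
print(proj(c,[.441,.241,.055]),proj(c,[.494,.063,.055]))
E
```

```text
time: 6.0
ee_pos: [0.5168, 0.2033, 0.2335]
eef_rot: [0.125, 0.992, 0.0, -0.0]
ft_force: [2.4, -0.1, -0.9]
width: 0.0283
grip_force: 15.0
time: 6.6
ee_pos: [0.517, 0.2015, 0.2334]
eef_rot: [-0.144, 0.99, -0.0, -0.0]
ft_force: [-0.3, -0.3, -1.1]
width: 0.0283
grip_force: 15.0
-163.37236534176066 [0.51702487 0.2015219  0.2334326 ] [-0.00563952 -0.00539908  1.1071627 ] 0.028354902205121952
[387.00041857 152.96813526] [189.96580753 152.90988236]
```

View pics/w2.png

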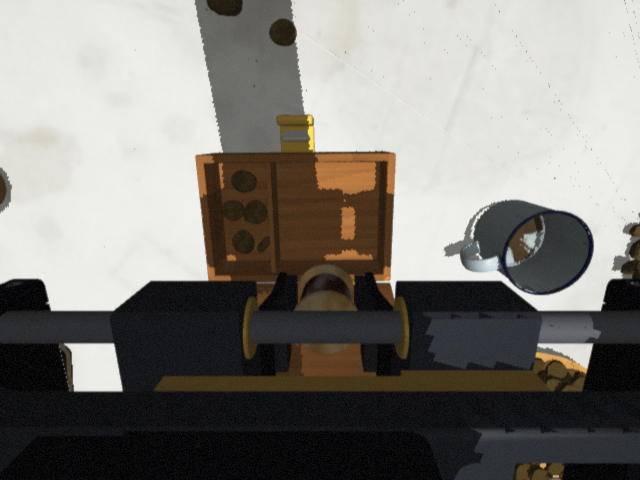

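The front rim corners are at (196,153) and (395,153), with the divider at x≈275 and the inner right wall at 382. So the compartment centre is about 3 mm to tool +y of the spool. The spool is held upright. Now lowering it.

```bash
python3 -m crank '-0.006 0.015 0.2 0 -1; 0 0 0.2 0 -1; 0 0 0.2 0 -1; 0 0 0.2 0 -1; 0 0 0.15 0 -1; 0 0 0.1 0 -1; 0 0 0.04 0 -1; 0 0 0 0 -1; 0 0 0 0 -1'
```

```text
time: 7.55
ee_pos: [0.5181, 0.2052, 0.0165]
eef_rot: [-0.146, 0.989, 0.0, 0.001]
ft_force: [-0.5, -0.2, 0.5]
width: 0.0286
grip_force: 15.0
```

```bash
python3 -m crank '0 0 0.015 0 -1; 0 0 0 0 -1; 0 0 0.005 0 -1; 0 0 0 0 -1'
```

```text
time: 7.95
ee_pos: [0.5177, 0.2052, 0.0119]
eef_rot: [-0.147, 0.989, 0.0, 0.0]
ft_force: [-1.0, 0.9, 2.7]
width: 0.0286
grip_force: 15.0
```

```bash
python3 -m crank '0 0 0 0 -0.1; 0 0 0 0 0.1; 0 0 0 0 0.15; 0 0 0 0 0.15; 0 0 -0.05 0 0.15; 0 0 -0.15 0 0.15; 0 0 -0.25 0 0.15; 0 0 -0.25 0 0.15; 0 0 -0.25 0 0.15; 0 0 -0.25 0 0.15' && python3 -m crank '0 0 -0.1 0 -1; 0 0 0 0 -1; 0 0 0 0 -1; 0 0 0 0 -1'
python3 - <<'E'
from h import *
t=cam("top");s=cam("side");w=cam("wrist")
cv2.imwrite("pics/p3.png",np.hstack([cv2.resize(s["img"][130:270,240:400],(400,350)),w["img"][:350,150:550]]))
E
```

```text
time: 8.95
ee_pos: [0.5171, 0.2044, 0.2545]
eef_rot: [-0.146, 0.989, 0.0, 0.0]
ft_force: [1.0, 0.8, -0.8]
width: 0.0503
grip_force: 0.0
time: 9.35
ee_pos: [0.5167, 0.2047, 0.2702]
eef_rot: [-0.147, 0.989, -0.0, -0.001]
ft_force: [0.0, -0.1, 0.4]
width: 0.026
grip_force: 0.0
```

View pics/p3.png

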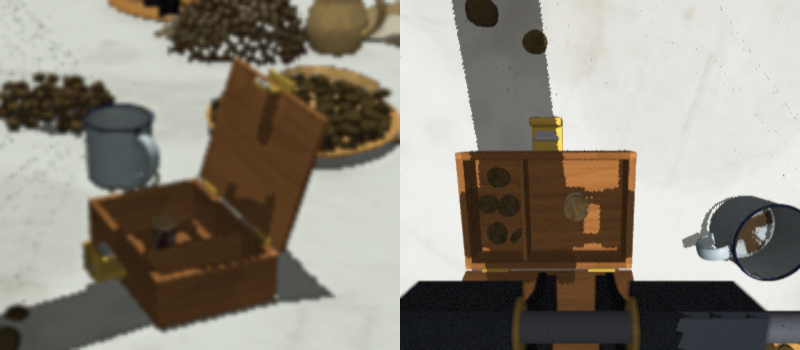

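The spool stands in the larger compartment at (575,208) in the right-hand picture, and the mug and lid are undisturbed. The jaws are shut. Next I move behind the leaning lid.

```bash
python3 -m crank '-0.19 -0.039 0 0 -1; -0.19 -0.039 0 0 -1; -0.19 -0.039 0 0 -1; -0.18 -0.039 0 0 -1; 0 0 0.1 0 -1; 0 0 0.15 0 -1; 0 0 0.15 0 -1; 0 0 0.1 0 -1; 0 0 0.04 0 -1; 0 0 0 0 -1'
python3 - <<'E'
from h import *
s=cam("side");t=cam("top")
cv2.imwrite("pics/p4.png",np.hstack([cv2.resize(s["img"][80:260,260:440],(400,400)),cv2.resize(t["img"][130:310,180:360],(400,400))]))
print(read_state()["width"])
E
```

```text
time: 10.5
ee_pos: [0.6693, 0.2185, 0.162]
eef_rot: [-0.147, 0.989, -0.0, -0.001]
ft_force: [0.7, -0.6, 0.4]
width: 0.0001
grip_force: 0.0
0.0006745247936199269
```

View pics/p4.png

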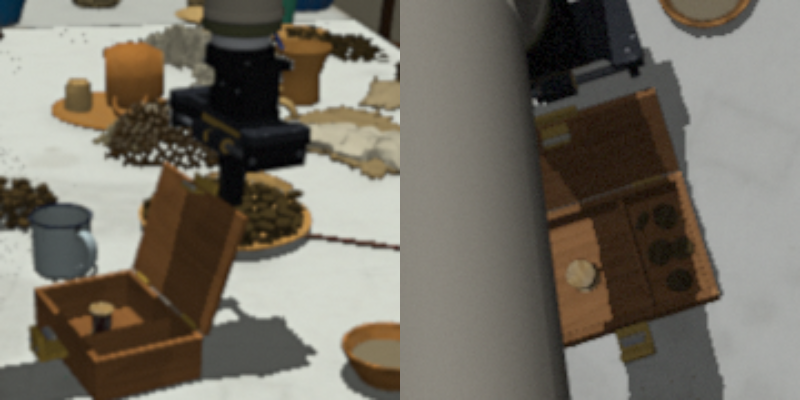

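The gripper is behind the lid with the lip clear of the body, and the spool is upright. Next I pull the lid forward.

```bash
python3 -m crank '0.07 0 0 0 -1; 0.07 0 0 0 -1; 0.05 0 0 0 -1; 0.05 0 0 0 -1; 0 0 0 0 -1'; python3 -m crank '0.05 0 0 0 -1; 0.05 0 0 0 -1; 0.05 0 0 0 -1; 0 0 0 0 -1'
```

```text
time: 11.1
ee_pos: [0.6242, 0.2047, 0.1653]
eef_rot: [-0.147, 0.989, 0.001, 0.001]
ft_force: [0.2, -0.6, 0.6]
width: 0.0002
grip_force: 0.0
time: 11.5
ee_pos: [0.5941, 0.1956, 0.1636]
eef_rot: [-0.147, 0.989, 0.0, -0.0]
ft_force: [0.2, 0.1, 0.5]
width: 0.0005
grip_force: 0.0
```

```bash
python3 -m crank '0.08 0 0.005 0 -1; 0.08 0 0.01 0 -1; 0.08 0 0.015 0 -1; 0 0 0 0 -1'; python3 -m crank '0.06 0 0.03 0 -1; 0.05 0 0.04 0 -1; 0.05 0 0.05 0 -1; 0 0 0 0 -1'
python3 - <<'E'
from h import *
s=cam("side")
cv2.imwrite("pics/p5.png",cv2.resize(s["img"][80:260,240:420],(500,500)))
E
```

```text
time: 11.9
ee_pos: [0.5479, 0.1817, 0.1571]
eef_rot: [-0.147, 0.989, 0.0, -0.001]
ft_force: [0.8, 0.8, -0.6]
width: 0.0007
grip_force: 0.0
time: 12.3
ee_pos: [0.5179, 0.1726, 0.1325]
eef_rot: [-0.147, 0.989, -0.0, -0.001]
ft_force: [0.1, -0.0, 0.3]
width: 0.0008
grip_force: 0.0
```

View pics/p5.png

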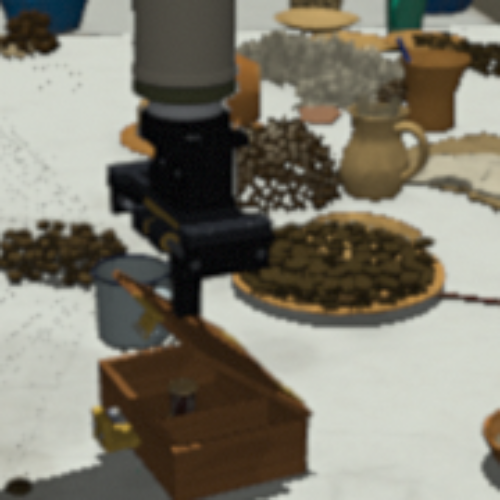

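The lid is at about 40° and follows the finger. Continuing down the arc.

```bash
python3 -m crank '0.05 0 0.05 0 -1; 0.04 0 0.06 0 -1; 0 0 0 0 -1'; python3 -m crank '0.04 0 0.05 0 -1; 0.035 0 0.05 0 -1; 0 0 0 0 -1'; python3 -m crank '0.06 0 -0.05 0 -1; 0.06 0 0 0 -1; 0.05 0 0 0 -1; 0 0 0 0 -1'
```

```text
time: 12.65
ee_pos: [0.5011, 0.1674, 0.1108]
eef_rot: [-0.147, 0.989, -0.0, -0.001]
ft_force: [-0.4, -0.3, -0.3]
width: 0.0004
grip_force: 0.0
time: 12.95
ee_pos: [0.4857, 0.1627, 0.0901]
eef_rot: [-0.147, 0.989, -0.0, -0.001]
ft_force: [-0.1, 0.1, 0.1]
width: 0.0003
grip_force: 0.0
time: 13.35
ee_pos: [0.4534, 0.1531, 0.1012]
eef_rot: [-0.147, 0.989, 0.0, -0.0]
ft_force: [0.1, -0.0, 0.7]
width: 0.0002
grip_force: 0.0
```

```bash
python3 -m crank '0 0 0.05 0 -1; 0 0 0.04 0 -1; 0 0 0.03 0 -1; 0 0 0 0 -1'; for i in 1; do python3 -m crank '0 0 0.01 0 -1; 0 0 0 0 -1'; done; python3 -m crank '0 0 0.005 0 -1; 0 0 0 0 -1'
```

```text
time: 13.75
ee_pos: [0.4541, 0.1529, 0.0761]
eef_rot: [-0.147, 0.989, -0.001, -0.001]
ft_force: [0.5, -0.3, -0.4]
width: 0.0008
grip_force: 0.0
time: 13.95
ee_pos: [0.4548, 0.1533, 0.0753]
eef_rot: [-0.147, 0.989, -0.0, -0.0]
ft_force: [-0.6, 0.3, 0.3]
width: 0.0004
grip_force: 0.0
time: 14.15
ee_pos: [0.4547, 0.1534, 0.0745]
eef_rot: [-0.147, 0.989, 0.0, 0.0]
ft_force: [-0.4, -0.1, -0.4]
width: 0.0004
grip_force: 0.0
```

```bash
python3 -m crank '0 0 0.005 0 -1; 0 0 0 0 -1'; python3 -m crank '0 0 0.005 0 -1; 0 0 0 0 -1';python3 -m crank '0 0 0.005 0 -1; 0 0 0 0 -1'
```

```text
time: 14.35
ee_pos: [0.4547, 0.1534, 0.0735]
eef_rot: [-0.147, 0.989, 0.0, 0.0]
ft_force: [0.1, 0.4, 0.4]
width: 0.0007
grip_force: 0.2
time: 14.55
ee_pos: [0.4548, 0.1535, 0.0729]
eef_rot: [-0.147, 0.989, 0.0, 0.0]
ft_force: [-1.9, -0.2, 6.9]
width: 0.0006
grip_force: 3.5
time: 14.75
ee_pos: [0.4548, 0.1535, 0.0721]
eef_rot: [-0.147, 0.989, 0.0, -0.0]
ft_force: [-3.8, -2.1, 11.0]
width: 0.0005
grip_force: 5.9
```

The lid rests on the catch at z≈0.073 with force building. I'll keep pressing in small steps.

```bash
python3 -m crank '0 0 0.005 0 -1; 0 0 0 0 -1'; python3 -m crank '0 0 0.003 0 -1; 0 0 0 0 -1'
```

```text
time: 14.95
ee_pos: [0.4546, 0.1534, 0.0708]
eef_rot: [-0.147, 0.989, 0.0, -0.0]
ft_force: [-3.4, -0.9, 6.1]
width: 0.0004
grip_force: 3.5
time: 15.15
ee_pos: [0.4545, 0.1534, 0.07]
eef_rot: [-0.147, 0.989, 0.0, -0.0]
ft_force: [-2.0, -0.5, 5.2]
width: 0.0002
grip_force: 2.4
```

```bash
python3 -m crank '0 0 0.005 0 -1; 0 0 0 0 -1'; python3 -m crank '0 0 0.005 0 -1; 0 0 0 0 -1'
```

```text
time: 15.35
ee_pos: [0.4545, 0.1533, 0.0686]
eef_rot: [-0.147, 0.989, -0.0, -0.0]
ft_force: [-1.8, -0.3, 0.9]
width: 0.0002
grip_force: 0.5
time: 15.55
ee_pos: [0.4547, 0.1533, 0.0676]
eef_rot: [-0.147, 0.989, -0.0, 0.0]
ft_force: [0.1, -0.1, 0.5]
width: 0.0001
grip_force: 0.0
```

```bash
python3 -m crank '0 0 0.005 0 -1; 0 0 0 0 -1'; python3 -m crank '0 0 0.005 0 -1; 0 0 0 0 -1'
```

```text
time: 15.75
ee_pos: [0.4546, 0.1533, 0.0666]
eef_rot: [-0.147, 0.989, -0.0, -0.0]
ft_force: [-0.2, 0.4, 0.5]
width: 0.0008
grip_force: 0.0
time: 15.95
ee_pos: [0.4546, 0.1533, 0.0657]
eef_rot: [-0.147, 0.989, 0.0, -0.0]
ft_force: [0.7, 0.6, -0.5]
width: 0.0007
grip_force: 0.0
```

```bash
python3 -m crank '0 0 0.005 0 -1; 0 0 0 0 -1'; python3 -m crank '0 0 0.005 0 -1; 0 0 0 0 -1'
```

```text
time: 16.15
ee_pos: [0.4546, 0.1533, 0.0647]
eef_rot: [-0.147, 0.989, 0.0, -0.0]
ft_force: [0.6, -0.8, -0.6]
width: 0.0004
grip_force: 0.0
time: 16.35
ee_pos: [0.4546, 0.1534, 0.0637]
eef_rot: [-0.147, 0.989, 0.0, -0.0]
ft_force: [-0.4, 0.0, 0.8]
width: 0.0004
grip_force: 0.0
```

The lid has left the finger and sits below z≈0.0637, which matches fully shut (0.063). I'll lift away and look.

```bash
python3 -m crank '0 0 -0.05 0 -1; 0 0 -0.2 0 -1; 0 0 -0.25 0 -1; 0 0 -0.25 0 -1; 0 0 -0.1 0 -1; 0.15 0 0 0 -1; 0 0 0 0 -1; 0 0 0 0 -1'
python3 - <<'E'
from h import *
s=cam("side");w=cam("wrist")
cv2.imwrite("pics/p6.png",np.hstack([cv2.resize(s["img"][130:360,220:420],(400,460)),cv2.resize(w["img"],(400,460))]))
E
```

```text
time: 17.15
ee_pos: [0.4259, 0.1447, 0.2346]
eef_rot: [-0.147, 0.989, 0.001, 0.001]
ft_force: [0.3, 0.4, -0.6]
width: 0.0002
grip_force: 0.0
```

View pics/p6.png

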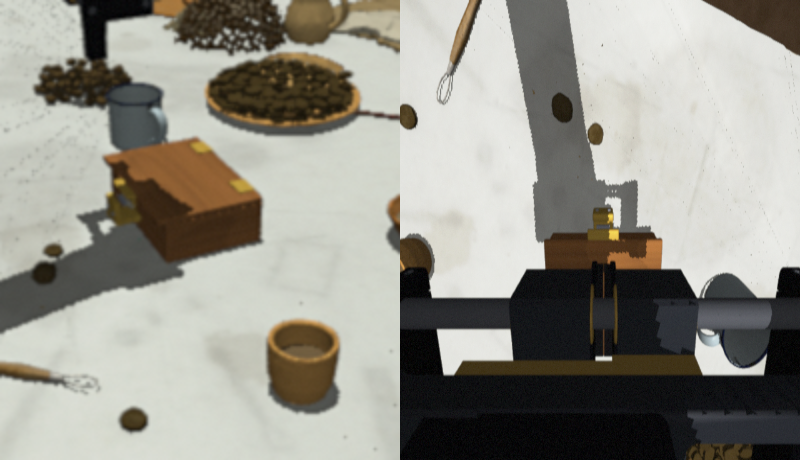

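The lid is flat and fully shut (left picture, around (185,190)), with no gap along its side. The cup at (303,360) and the mug at (135,118) are standing, and the robot is clear.

```bash
python3 -c "
from bench import workorder;print(workorder.close_job())"
```

```text
the job is handed in; nothing more can be done
None
```

The dark-thread spool is standing in the larger compartment and the lid is shut past its catch (highest press reading about 11 N, taken between steps); the cup and mug are still standing, and I handed the job in at about 17 s.

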